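# Hang up the headset, work the sagging bolt free and hold the test-bay gate ajar

### The arm

A 6-joint arm with a two-finger parallel gripper is mounted at the origin on the work surface. World frame = base frame: x ahead of the robot, y to its left, z up, the work surface at z = 0. Lengths are in m, angles in rad, forces in N, time in s.
With the tool pointing down it reaches from about 0.35 to 0.775 m from the base axis. Payload 5.5 kg.
Tool frame: the origin (TCP) lies at the very end of the fingers, on their centre line; the grasp point (between the pads) lies 19 mm behind it; z points along the fingers, y is the line along which they close (so a half turn about z gives the same grasp; the last joint's range is limited). The gripper opens to 85 mm and grips with 20 to 120 N. Pads are 22 mm wide; open, the fingers measure 114 mm over their backs; the gripper's body (76 mm by 85 mm) begins 54 mm behind the grasp point. The pads swing forward as they close: fully open they stand 13 mm farther back than shut.
Start: joints at [1.128, 0.313, 0.046, 1.304, 0, 1.431], TCP at [0.171, 0.549, 0.231] pointing down, gripper open.
Joint ranges: [-2.76, 2.76], [-0.86, 1.69], [-1.03, 1.26], [-2.2, 2.34], [-1.47, 1.5], [-3.14, 3.14]. Speed limits (rad/s): [2.57, 2.57, 3.14, 3.14, 3.14, 3.14].

### API

Orientations are given as a unit quaternion [w, x, y, z].
In Python, from workcell import env gives the robot as it stands. The module is installed in compiled form; this text tells all that it offers.
- The arm moves only by the tool jog_arm, never from a script. Its arguments are lists of equal length, an entry for each row: "gripper": the opening, from 0 (shut) to 1 (fully open); "offset": the shift along the world's x, y, z in cm, a list of three; "twist": the turn about the world's z in degrees. In form: {"gripper": [gripper, ...], "offset": [[dx, dy, dz], ...], "twist": [twist, ...]}. A call has exactly 8 rows; each row is the pose to reach, as a shift and turn from the pose commanded when the call began; what a row does not reach only later rows make up. A row lasts 1/8 s, in which the tool goes at most 62.5 mm and 10.7 degrees, less where a joint would pass 70% of its speed; a pose out of reach is approached as far as the arm can. A call with a gripper value outside its range is refused whole. The fingers move at their own pace and stop on an object; "squeeze" is the grip in N (left out, the last holds). Time passes only in rows, so rows that repeat a pose let the fingers close, or fill a call up. It gives the time, the measured TCP pose, the force, the opening and the grip force at its end, in the units of the state.
- env.get_state(): the state, without advancing time (a new reading comes with each control period).
- env.read_camera(name): name is "scene" or "top" or "wrist"; returns a dict with "image" (400x640x3 uint8, red, green, blue), "z_map" (400x640 float32, m along the optical axis (not along the pixel's ray), 0 where there is no reading), "fovy" (degrees; the focal length in pixels is half the picture's height over the tangent of half this angle, whatever the lens; pixels are square), "cx", "cy" (the principal point, pixels), "cam_to_world" (4x4, takes a point from camera to world coordinates). Camera axes: x right, y up, looking along -z (the intrinsics and any distortion apply to the point x, -y, -z); pixel columns grow to the right and rows downward; lengths in m; the calibration is good to about 2 mm. A picture is of the moment at which its call begins.
- env.hand_in(): hands the job in; it is judged then, once.
The state is a dict: "clock": time; "joint_pos": joint angles; "qvel": joint speeds; "tau": joint torques, N m; "tcp_pos": TCP position; "orientation": TCP orientation; "wrist_force": force on the tool from outside, world axes, zero at the start; "ft_torque": the same for the moment, N m; "finger_gap": finger opening in m; "grip_force": force on a finger pad.
Only numpy, scipy, OpenCV 4.12 (cv2) and the standard library are available. Lean on these libraries where they do the work, as an engineer would, in place of code of your own. Each camera call takes 0.05 s, during which the arm holds its last target. There are 200 camera calls.

### The job

The headset standing in front of the small test-bay gate is in its way: hang it over the bench rail, so that the bar runs through under its headband with one ear cup on each side, and leave it hanging there. Then unbolt the gate - the bolt has sagged behind the keeper's bent-up lip, so lift it over the lip while you draw it back - and pull the self-closing gate about a hand's width (10 cm) open at the bolt end. Finish while still holding the gate there with the gripper, at rest; do not let go, and leave the other things on the bench alone.

Things in the scene. Friction and masses are not known exactly. Their poses are not given: they have to be found in the camera images.
- headset_crown (a point): Loose rigid headset, 0.15-0.3 kg, an arch in its x-z plane (z up), 140 tall, 150 wide along x, standing on two flat ear cups (50 deep along y, 66 tall, 92 free between them). This point: centre of the crown pad at the arch's top, 127 above the cups' undersides; pad 60 along x, 34 along y (width to grip), 26 tall, flat underside. Hung up, the bar runs along the headset's y under the pad. (mm)
- rail_mid (a point): Middle of the axis of the fixed bench rail: level round bar, 16 in diameter, along its y, 240 long between two thin posts (feet 70 in diameter), nothing above the bar. Axis 132, top 140 above the bench; z up. A headset hanging on it has its crown point 21 above this point. Lengths in mm.
- gate_hinge (a point): Point at bench height on the gate's vertical hinge axis; fixed. Its axes are the bay's: z up, the shut gate runs from here 298 along -y, the robot's side is -x. Gate 22 thick, centred on the hinge plane, and 200 tall, as are the fixed posts either side. Lengths in mm.
- gate (a joint): Gate angle in rad: 0 shut, grows as the bolt end swings to the bay's -x (clockwise seen from above). A spring shuts it (0.56 N m at 0, plus 0.8 N m per rad); it does not stay open by itself. 0.34 is 10 cm at the bolt end.
- knob (a point): Centre of the bolt's upright round steel pull: vertical cylinder 18 in diameter, 45 tall, on a 10 mm stem; at rest its top is 250 above the bench, its foot 5 above the gate's top edge. Fully in, it is 34 to -x and 210 to -y of the hinge axis. Moves rigidly with bolt and gate; its axes are the gate's: +y along the bolt towards the hinge, -x towards the robot, z up. Lengths in mm.
- bolt (a joint): Draw of the bolt in m: 0 fully in, grows along the gate's +y (towards the hinge), stop at 0.060. Friction 2 N. Starts at 0 to 0.006. At 0.008 the toe meets the lip unless the bolt is lifted; from 0.045 the toe is clear of the keeper and the gate can swing.
- bolt_lift (a joint): Lift of the whole bolt, straight up in its tall worn guides, in m: 0 resting (sagged), stop at 0.026. It falls back by its weight (200-300 g). The toe (turned-down end of the bolt, 12 long) reaches 13 below the lip's top at rest: it passes the lip only when lifted more than 0.013, kept up until drawn by 0.035.
- keeper_lip (a point): Middle of the top edge of the keeper's bent-up lip, on the fixed post at the bolt end, 158 above the bench; lip 12 long along the bolt. The keeper is an open-topped trough whose front cheek (top 205 above the bench) keeps the gate shut while the bolt's end is in it. Lengths in mm.
- spray_can: Bystander: loose spray can 52 mm in diameter, 160 mm tall, standing. Origin under its centre. Not to be moved.
- meter: Bystander: loose multimeter lying flat, 140 x 75 x 34 mm, origin under its centre. Not to be moved.
- tape: Bystander: loose roll of black tape lying flat, 60 mm in diameter, 20 mm tall, origin under its centre. Not to be moved.
Not all that is in view belongs to the job. Of the things that look like the part that bears headset_crown, take the one that is farthest to the robot's left at the start.

How it is judged:
By the outcome, as a careful person would: the job done as asked, in the order asked, and still so for the second after the job is handed in, while the arm keeps its last pose, push and grip.
It also fails if it takes over 54 s, if anything falls off the work surface, if the arm or the gripper's body presses on something with over 40 N, if the wrist force passes 120 N, or if a joint passes its speed limit or range.

## Working session

There is one attempt and no reset: what is moved stays moved. The work goes in short steps, Python scripts to look and compute and a tool call to move; the robot and the scene stay as the last step left them, time stands still between calls to the robot, and variables do not carry over. Pictures are saved under pics/ and viewed, at most 10 in all, crops included, and the job is handed in when it is done.

Besides the shell and the picture viewer there is one more tool, called after "Emit:" in YAML: its name, and indented under it one key for each argument. jog_arm: Moves the arm, as the interface text tells. Its arguments: {"type":"object","properties":{"gripper":{"type":"array"},"offset":{"type":"array"},"twist":{"type":"array"},"squeeze":{"type":"number"}},"required":["gripper","offset","twist"]}

```bash
mkdir -p pics
cat > h.py <<'E'
import numpy as np,cv2
from workcell import env
def cam(n):
    c=env.read_camera(n);im=c["image"];z=c["z_map"];H,W=z.shape
    f=H/2/np.tan(np.radians(c["fovy"])/2)
    u,v=np.meshgrid(np.arange(W),np.arange(H))
    P=np.stack([(u-c["cx"])/f*z,-(v-c["cy"])/f*z,-z],-1)
    M=np.array(c["cam_to_world"]);X=P@M[:3,:3].T+M[:3,3]
    X[z==0]=np.nan
    c["X"]=X;c["f"]=f;return c
def save(c,n): cv2.imwrite("pics/"+n,c["image"][:,:,::-1])
E
python3 - <<'E'
from h import *
for n in("scene","top"):
    c=cam(n);save(c,n+"0.png");np.save(n+"X.npy",c["X"]);print(n,{k:v for k,v in c.items() if k not in("image","z_map","X")})
    print(np.isnan(c["X"][...,0]).mean())
print(env.get_state())
E
```

```text
scene {'fovy': 56.27749898112415, 'cx': 317.40002537226576, 'cy': 200.21677734293036, 'cam_to_world': array([[-0.00710995, -0.88918933,  0.45748418,  0.99127076],
       [ 0.99997331, -0.00709094,  0.00175869, -0.14647255],
       [ 0.00168019,  0.45748448,  0.88921602,  1.11089767],
       [ 0.        ,  0.        ,  0.        ,  1.        ]]), 'f': np.float64(373.95779565272363)}
0.00403515625
top {'fovy': 52.835832365281874, 'cx': 321.29237612105425, 'cy': 198.57932577005164, 'cam_to_world': array([[ 0.01051017,  0.98946703, -0.14437637,  0.32995114],
       [-0.99994322,  0.01014605, -0.00325807, -0.14185153],
       [-0.0017589 ,  0.14440241,  0.98951748,  1.32608526],
       [ 0.        ,  0.        ,  0.        ,  1.        ]]), 'f': np.float64(402.58125303639486)}
0.00387890625
{'clock': 0.1, 'joint_pos': array([ 1.12842337e+00,  3.13955699e-01,  4.51249001e-02,  1.30358756e+00,
       -2.00894377e-05,  1.43116857e+00]), 'qvel': array([ 0.00075922, -0.00250029,  0.00476165,  0.00062225, -0.00054769,
        0.00013593]), 'tau': array([ 3.49883361e-03, -4.81724167e+01,  2.99243653e+01,  1.27109824e-02,
       -7.71286949e-06,  5.03244252e-06]), 'tcp_pos': array([0.1712738 , 0.54844379, 0.23049395]), 'orientation': array([-2.23067143e-04,  1.50795120e-01,  9.88564704e-01, -7.79802033e-04]), 'wrist_force': array([-0.41207792,  0.0729596 , -0.34529759]), 'ft_torque': array([-0.01075066, -0.00107835, -0.01414613]), 'grip_force': 0.0, 'finger_gap': 0.08543299018339817}
```

View pics/scene0.png

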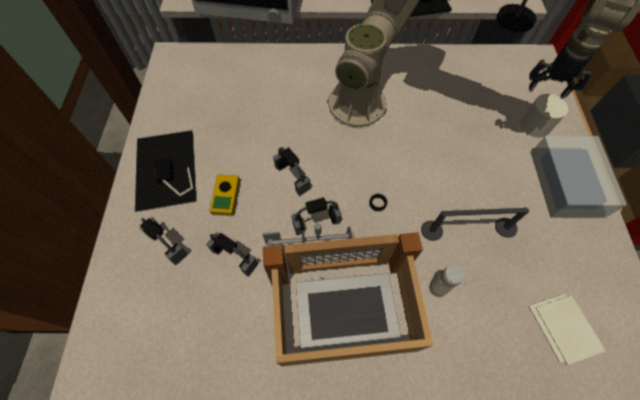

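View pics/top0.png

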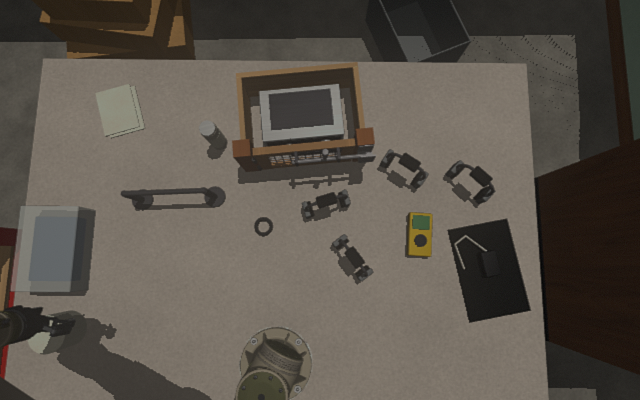

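The scene picture shows the robot at the top, the gate front at about (340,250), the rail at (475,215), and the headset in front of the gate at (317,210). The top view shows that headset at (326,205), which is the leftmost of the four. It also shows the rail at (170,197), the gate's knob near (325,155), the tape at (263,227) and the can at (210,132).

```bash
python3 - <<'E'
from h import *
for n in("top","scene"):
    X=np.load(n+"X.npy");x,y,z=X[...,0],X[...,1],X[...,2]
    print(n)
    def st(nm,u0,u1,v0,v1,zl,zh):
        s=np.zeros(z.shape,bool);s[v0:v1,u0:u1]=1
        s&=(z>zl)&(z<zh);p=X[s]
        if len(p)<5: print(nm,len(p));return
        r=cv2.minAreaRect((p[:,:2]*1000).astype(np.float32))
        print(nm,len(p),"med",np.median(p,0).round(4),"min",p.min(0).round(3),"max",p.max(0).round(3),"rect",[np.round(a,1) for a in r])
    if n=="top":
        st("pad",295,358,182,228,.115,.155);st("head",295,358,182,228,.05,.155);st("rail",115,235,175,220,.125,.15);st("railfeet",115,235,175,220,.004,.03)
        st("knob",300,345,135,170,.225,.27);st("bolt",230,385,125,175,.205,.225)
        st("postL",228,252,130,172,.18,.22);st("postR",352,378,120,165,.18,.22);st("gate",255,350,130,172,.185,.205);st("can",195,225,115,150,.1,.17)
    else:
        st("pad",290,345,190,235,.115,.155);st("head",290,345,190,235,.05,.155);st("rail",420,535,200,240,.125,.15)
        st("knob",305,330,218,245,.225,.27);st("postR",262,288,240,270,.18,.22);st("postL",398,424,230,260,.18,.22);st("gate",290,395,235,270,.185,.205)
        st("bolt",262,360,225,250,.13,.225)
E
python3 - <<'E'
import cv2
a=cv2.imread('pics/scene0.png')[180:290,240:440]
b=cv2.imread('pics/top0.png')[110:220,225:425]
cv2.imwrite('pics/crop.png',cv2.vconcat([cv2.resize(i,None,fx=2.7,fy=2.7,interpolation=2) for i in(a,b)]))
E
```

```text
top
pad 293 med [ 0.4992 -0.1521  0.139 ] min [ 0.478 -0.207  0.117] max [ 0.524 -0.098  0.145] rect [array([ 500.8, -151.8]), array([ 33.9, 113.4]), np.float64(16.9)]
head 544 med [ 0.4995 -0.152   0.1253] min [ 0.456 -0.229  0.05 ] max [ 0.546 -0.077  0.145] rect [array([ 500.8, -152.5]), array([ 50.1, 149.4]), np.float64(17.6)]
rail 469 med [0.5199 0.3327 0.1381] min [0.506 0.206 0.127] max [0.536 0.464 0.146] rect [array([520.9, 335.5]), array([ 19.1, 258.2]), np.float64(2.8)]
railfeet 793 med [0.5115 0.3209 0.0078] min [0.448 0.15  0.004] max [0.598 0.551 0.028] rect [array([523.7, 350.5]), array([148. , 399.8]), np.float64(0.6)]
knob 44 med [ 0.616  -0.1472  0.2479] min [ 0.609 -0.156  0.226] max [ 0.626 -0.139  0.254] rect [array([ 616.9, -147. ]), array([16.3, 15.9]), np.float64(41.5)]
bolt 34 med [ 0.6202 -0.216   0.2065] min [ 0.609 -0.29   0.205] max [0.674 0.099 0.224] rect [array([630. , -95.2]), array([ 59. , 387.2]), np.float64(5.3)]
postL 342 med [0.6382 0.0927 0.1993] min [0.613 0.067 0.181] max [0.667 0.122 0.205] rect [array([640.1,  94.6]), array([50.9, 50.9]), np
[... 1077 characters left out ...]
ay([ 620.9, -147.4]), array([15.9, 15.8]), np.float64(31.9)]
postR 464 med [ 0.6804 -0.2595  0.199 ] min [ 0.651 -0.288  0.18 ] max [ 0.708 -0.225  0.204] rect [array([ 679. , -255.2]), array([55.4, 62.4]), np.float64(4.0)]
postL 433 med [0.6447 0.093  0.199 ] min [0.614 0.062 0.18 ] max [0.67  0.123 0.206] rect [array([642.5,  91.3]), array([51. , 59.2]), np.float64(6.6)]
gate 1090 med [ 0.6485 -0.0864  0.1989] min [ 0.622 -0.218  0.185] max [0.673 0.053 0.204] rect [array([636.5, -83.3]), array([ 45.3, 274.8]), np.float64(6.1)]
bolt 1338 med [ 0.6404 -0.155   0.1975] min [ 0.601 -0.292  0.135] max [ 0.665 -0.037  0.224] rect [array([ 638.2, -164.5]), array([ 57.7, 251.6]), np.float64(5.0)]
```

View pics/crop.png

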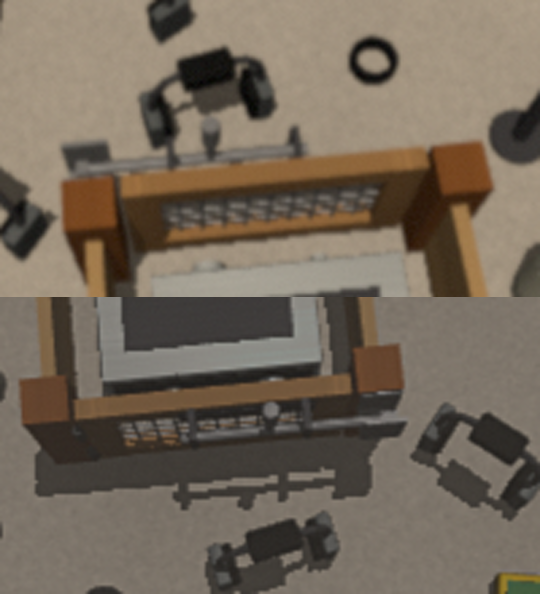

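The crop confirms the target headset's black pad in front of the knob. The bolt enters the keeper at the right-hand post, and the hinge is on the left. The measured heights match what is given (pad top 0.140, knob top 0.249, posts 0.200, rail top 0.139), so I'm moving above the headset.

Emit:
jog_arm:
  gripper: [1, 1, 1, 1, 1, 1, 1, 1]
  offset:
    - [3, -3, 0.5]
    - [8, -7, 1]
    - [13, -11, 1.5]
    - [18, -15, 2]
    - [23, -19, 2]
    - [28, -23, 2]
    - [31, -27, 2]
    - [33, -31, 2]
  twist: [-5, -12, -20, -28, -36, -44, -50, -55]

```text
clock: 1.1
tcp_pos: [0.503, 0.2368, 0.2505]
orientation: [-0.0, 0.592, 0.806, -0.0]
wrist_force: [0.7, -0.8, 0.3]
finger_gap: 0.0851
grip_force: 0.0
```

Emit:
jog_arm:
  gripper: [1, 1, 1, 1, 1, 1, 1, 1]
  offset:
    - [0, -6, 0]
    - [0, -12, 0]
    - [0, -18, 0]
    - [0, -24, 0]
    - [0, -30, 0]
    - [0, -35, 0]
    - [0, -38.5, 0]
    - [0, -39, 0]
  twist: [0, 0, 0, 0, 0, 0, 0, 0]

```text
clock: 2.1
tcp_pos: [0.5011, -0.1532, 0.2507]
orientation: [-0.0, 0.592, 0.806, -0.0]
wrist_force: [-0.4, 0.0, -0.4]
finger_gap: 0.0855
grip_force: 0.0
```

```bash
cat > a.py <<'E'
from h import *
c=cam("wrist");save(c,"w1.png");X=c["X"];z=X[...,2]
s=env.get_state();print(s["tcp_pos"],s["joint_pos"].round(3),s["clock"],s["orientation"],c["cam_to_world"])
d=np.hypot(X[...,0]-.502,X[...,1]+.152)<.1
for lo,hi in((.05,.155),(.134,.15)):
    p=X[d&(z>lo)&(z<hi)]
    print(len(p),np.median(p,0),cv2.minAreaRect((p[:,:2]*1000).astype(np.float32)) if len(p) else 0)
p=X[(z>.235)&(z<.26)&(X[...,0]>.59)];print(len(p),np.median(p,0) if len(p) else 0)
E
python3 a.py
```

```text
[ 0.50114924 -0.15247933  0.25073052] [-0.449  0.209 -0.044  1.318  0.     0.817] 2.15 [-4.92748911e-04  5.91268141e-01  8.06474882e-01 -8.40819280e-05] [[ 9.54261672e-01 -2.87482673e-01 -8.20875965e-02  4.80696192e-01]
 [ 2.98972616e-01  9.17413168e-01  2.62618458e-01 -8.70148761e-02]
 [-1.90014359e-04 -2.75148672e-01  9.61401671e-01  3.92959489e-01]
 [ 0.00000000e+00  0.00000000e+00  0.00000000e+00  1.00000000e+00]]
4876 [ 0.49962002 -0.1392617   0.13734128] ((503.48126220703125, -151.62240600585938), (49.3099365234375, 148.28814697265625), 17.330116271972656)
2651 [ 0.50268484 -0.14946773  0.13940953] ((503.07794189453125, -151.0631866455078), (33.83656692504883, 72.04747772216797), 18.220191955566406)
1135 [ 0.61466181 -0.14402607  0.24742881]
```

View pics/w1.png

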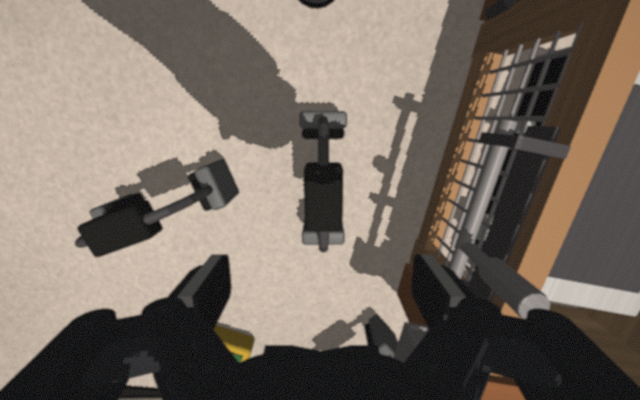

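The wrist view shows the pad, at about (323,200), lined up between the open fingers, with the knob clear to the right. The centre is (0.503,-0.1515). Descending and gripping.

Emit:
jog_arm:
  gripper: [1, 1, 1, 1, 0.3, 0.2, 0.2, 0.2]
  offset:
    - [0.2, 0.1, -4]
    - [0.2, 0.1, -9]
    - [0.2, 0.1, -12.5]
    - [0.2, 0.1, -13.3]
    - [0.2, 0.1, -13.3]
    - [0.2, 0.1, -13.3]
    - [0.2, 0.1, -13.3]
    - [0.2, 0.1, -13.3]
  twist: [0, 0, 0, 0, 0, 0, 0, 0]
  squeeze: 50

```text
clock: 3.15
tcp_pos: [0.5042, -0.1506, 0.12]
orientation: [0.001, 0.59, 0.807, 0.0]
wrist_force: [-1.8, -0.2, 5.5]
finger_gap: 0.0332
grip_force: 49.9
```

Emit:
jog_arm:
  gripper: [0.2, 0.2, 0.2, 0.2, 0.2, 0.2, 0.2, 0.2]
  offset:
    - [0, 0, 3]
    - [0, 0, 8]
    - [0, 0, 13]
    - [0, 2, 18]
    - [0, 6, 20]
    - [0, 11, 20]
    - [0, 16, 20]
    - [0, 21, 20]
  twist: [0, 0, 0, 4, 10, 18, 27, 36]

```text
clock: 4.15
tcp_pos: [0.5032, 0.0613, 0.3186]
orientation: [0.0, 0.31, 0.951, 0.0]
wrist_force: [0.9, 0.5, -2.7]
finger_gap: 0.0331
grip_force: 51.2
```

Emit:
jog_arm:
  gripper: [0.2, 0.2, 0.2, 0.2, 0.2, 0.2, 0.2, 0.2]
  offset:
    - [0.3, 5, 0]
    - [0.8, 10, 0]
    - [1.2, 15, 0]
    - [1.5, 20, 0]
    - [1.8, 24, 0]
    - [1.9, 27, 0]
    - [1.9, 27.5, 0]
    - [1.9, 27.5, 0]
  twist: [8, 16, 24, 31, 36, 39, 39, 39]

```text
clock: 5.15
tcp_pos: [0.5223, 0.3347, 0.318]
orientation: [-0.0, -0.023, 1.0, -0.0]
wrist_force: [-0.1, -0.9, -1.5]
finger_gap: 0.033
grip_force: 51.2
```

```bash
cat > b.py <<'E'
from h import *
s=env.get_state();print(s["tcp_pos"],s["wrist_force"],s["finger_gap"],s["clock"])
ims=[]
for n in("top","scene","wrist"):
    c=cam(n);ims.append(c["image"]);X=c["X"];z=X[...,2]
    p=X[(np.abs(X[...,0]-.522)<.03)&(np.abs(X[...,1]-.335)<.15)&(z>.125)&(z<.146)]
    print(n,"rail",len(p))
    if len(p)>20: print(np.median(p,0).round(4),cv2.minAreaRect((p[:,:2]*1000).astype(np.float32)))
    # headset cups
    p=X[(np.abs(X[...,0]-.522)<.1)&(np.abs(X[...,1]-.335)<.04)&(z>.18)&(z<.30)]
    if len(p)>20: print("cups",len(p),p.min(0).round(3),p.max(0).round(3),cv2.minAreaRect((p[:,:2]*1000).astype(np.float32)))
im=np.hstack([ims[2],]);cv2.imwrite("pics/w2.png",im[:,:,::-1])
a=cv2.resize(ims[0][120:270,90:290],(400,300));b=cv2.resize(ims[1][120:270,400:600],(400,300))
cv2.imwrite("pics/c2.png",np.hstack([a,b])[:,:,::-1])
E
python3 b.py
```

```text
[0.5223194  0.33468518 0.31804646] [-0.118644   -0.9111043  -1.47771794] 0.0330496579327143 5.15
top rail 440
[0.5198 0.3259 0.1384] ((521.1031494140625, 336.12713623046875), (19.377038955688477, 258.7830505371094), 2.7585651874542236)
cups 590 [0.446 0.302 0.202] [0.598 0.357 0.3  ] ((521.9528198242188, 331.07489013671875), (150.6207275390625, 50.763023376464844), 2.7685728073120117)
scene rail 369
[0.5254 0.299  0.1377] ((522.8744506835938, 335.236572265625), (17.675148010253906, 256.6422424316406), 2.7250351905822754)
cups 880 [0.448 0.302 0.2  ] [0.6  0.36 0.3 ] ((523.2843017578125, 330.7011413574219), (152.96807861328125, 51.693389892578125), 2.742274522781372)
wrist rail 3144
[0.5205 0.3497 0.1384] ((521.7197265625, 337.68988037109375), (20.18350601196289, 258.9510803222656), 2.802539348602295)
cups 2905 [0.448 0.305 0.257] [0.478 0.355 0.3  ] ((462.7362060546875, 330.1359558105469), (28.255586624145508, 49.65245819091797), 2.47989821434021)
```

View pics/w2.png

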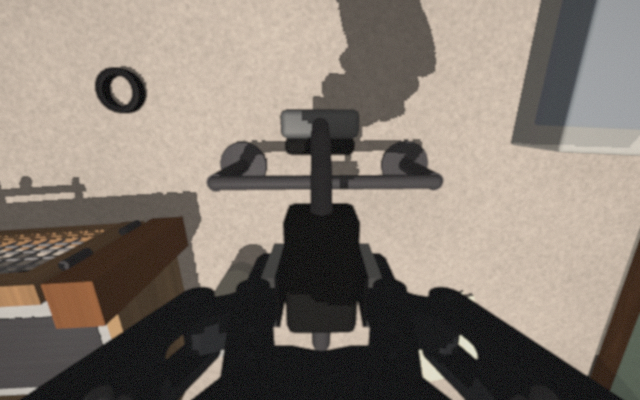

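The wrist view shows the headset above the rail at (325,182), with its arch across the bar midway between the posts. Both angles are 2.75°. Lowering it.

Emit:
jog_arm:
  gripper: [0.2, 0.2, 0.2, 0.2, 0.2, 0.2, 0.2, 0.2]
  offset:
    - [0, 0, -3.5]
    - [0, 0, -7.5]
    - [0, 0, -11.5]
    - [0, 0, -14.5]
    - [0, 0, -16]
    - [0, 0, -16.6]
    - [0, 0, -17]
    - [0, 0, -17]
  twist: [0, 0, 0, 0, 0, 0, 0, 0]

```text
clock: 6.3
tcp_pos: [0.523, 0.3351, 0.1492]
orientation: [0.001, -0.023, 1.0, 0.0]
wrist_force: [-0.6, 0.1, -2.3]
finger_gap: 0.0328
grip_force: 51.2
```

Emit:
jog_arm:
  gripper: [0.2, 0.2, 0.2, 0.2, 0.2, 0.2, 0.2, 0.2]
  offset:
    - [0, 0, -0.1]
    - [0, 0, -0.2]
    - [0, 0, -0.3]
    - [0, 0, -0.3]
    - [0, 0, -0.3]
    - [0, 0, -0.3]
    - [0, 0, -0.3]
    - [0, 0, -0.3]
  twist: [0, 0, 0, 0, 0, 0, 0, 0]

```text
clock: 7.3
tcp_pos: [0.5227, 0.335, 0.1458]
orientation: [0.0, -0.023, 1.0, 0.0]
wrist_force: [-0.9, -0.7, 4.9]
finger_gap: 0.0329
grip_force: 52.2
```

It has touched down. Opening slowly and rising.

Emit:
jog_arm:
  gripper: [0.5, 0.7, 0.9, 1, 1, 1, 1, 1]
  offset:
    - [0, 0, 0]
    - [0, 0, 0]
    - [0, 0, 0]
    - [0, 0, 0.5]
    - [0, 0, 3]
    - [0, 0, 7]
    - [0, 0, 11]
    - [0, 0, 14]
  twist: [0, 0, 0, 0, 0, 0, 0, 0]

```text
clock: 8.3
tcp_pos: [0.5228, 0.335, 0.2878]
orientation: [0.001, -0.023, 1.0, 0.0]
wrist_force: [0.6, -0.4, -0.0]
finger_gap: 0.0854
grip_force: 0.0
```

```bash
cat > c.py <<'E'
from h import *
s=env.get_state();print(s["tcp_pos"],s["wrist_force"],s["joint_pos"].round(3),s["clock"])
ims=[];pts=[]
for n in("top","scene"):
    c=cam(n);im=c["image"];ims.append(im);X=c["X"];z=X[...,2]
    p=X[(np.abs(X[...,0]-.522)<.1)&(np.abs(X[...,1]-.335)<.05)&(z>.155)&(z<.18)]
    if len(p)>5:print("crown",len(p),np.median(p,0).round(4),cv2.minAreaRect((p[:,:2]*1000).astype(np.float32)))
    def rect(nm,x0,x1,y0,y1,lo,hi):
        p=X[(X[...,0]>x0)&(X[...,0]<x1)&(X[...,1]>y0)&(X[...,1]<y1)&(z>lo)&(z<hi)]
        r=cv2.minAreaRect((p[:,:2]*1000).astype(np.float32));print(n,nm,len(p),np.median(p,0).round(4),[np.round(q,1) for q in r])
    rect("knob",.59,.65,-.2,-.1,.244,.257)
    rect("gatetop",.62,.7,-.2,.05,.196,.204)
    rect("postL",.6,.7,.066,.13,.196,.204)
    rect("postR",.63,.72,-.3,-.225,.196,.204)
a=cv2.resize(ims[0][110:260,90:290],(400,300));b=cv2.resize(ims[1][120:270,400:600],(400,300))
cv2.imwrite("pics/c3.png",np.hstack([a,b])[:,:,::-1])
E
python3 c.py
```

```text
[0.52276886 0.3350179  0.28777547] [ 0.58590737 -0.38767896 -0.00555782] [0.441 0.4   0.308 1.476 0.    0.394] 8.3
crown 266 [0.5196 0.3308 0.165 ] ((521.5667114257812, 332.52130126953125), (95.54524230957031, 33.43989181518555), 3.4387731552124023)
top knob 32 [ 0.6174 -0.1471  0.249 ] [array([ 617.2, -147.3]), array([16.6, 14.9]), np.float64(42.0)]
top gatetop 671 [ 0.6438 -0.0783  0.2   ] [array([634. , -76.7]), array([ 47.6, 250.2]), np.float64(5.3)]
top postL 286 [0.6396 0.0945 0.1998] [array([639.8,  94.9]), array([51.6, 51.1]), np.float64(6.3)]
top postR 306 [ 0.6755 -0.26    0.1996] [array([ 676. , -255.4]), array([53.8, 65.2]), np.float64(7.3)]
crown 282 [0.5265 0.3317 0.1646] ((521.583984375, 332.5968933105469), (85.31661987304688, 35.17759323120117), 1.5987318754196167)
scene knob 40 [ 0.6208 -0.1462  0.2488] [array([ 620.3, -146.8]), array([16.1, 15.9]), np.float64(17.2)]
scene gatetop 842 [ 0.6458 -0.0786  0.1992] [array([636.9, -75.8]), array([ 49.8, 251.8]), np.float64(4.2)]
scene postL 352 [0.6424 0.0957 0.1992] [array([642.1,  95.4]), array([51.1, 51.6]), np.float64(7.0)]
scene postR 396 [ 0.6797 -0.2612  0.1991] [array([ 678.8, -255.1]), array([52.7, 62.2]), np.float64(4.2)]
```

View pics/c3.png

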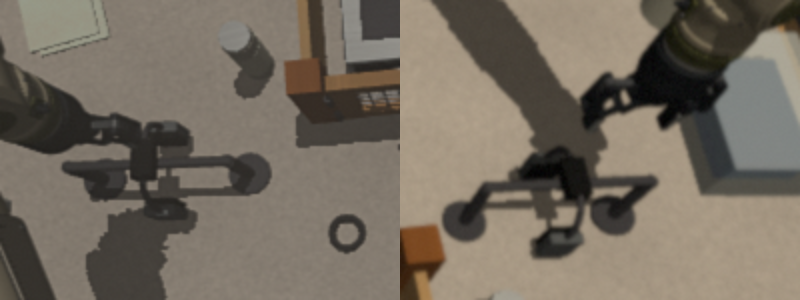

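The pictures show the headset hanging on the bar, level, with one cup on each side and the crown near z 0.153. Next I'm going above the knob.

Emit:
jog_arm:
  gripper: [1, 1, 1, 1, 1, 1, 1, 1]
  offset:
    - [0, -5, 2]
    - [1, -11, 3]
    - [2.5, -17, 3]
    - [4, -23, 3]
    - [5.5, -29, 3]
    - [7, -35, 3]
    - [8.5, -41, 3]
    - [9.5, -46, 3]
  twist: [0, 1, 2, 3, 3, 3, 3, 3]

```text
clock: 9.4
tcp_pos: [0.6176, -0.1276, 0.3142]
orientation: [-0.0, -0.049, 0.999, 0.0]
wrist_force: [1.0, 0.8, 0.6]
finger_gap: 0.0856
grip_force: 0.0
```

Emit:
jog_arm:
  gripper: [1, 1, 1, 1, 1, 1, 1, 1]
  offset:
    - [0.1, -2, 0]
    - [0.1, -2.2, 0]
    - [0.1, -2.2, 0]
    - [0.1, -2.2, 0]
    - [0.1, -2.2, 0]
    - [0.1, -2.2, 0]
    - [0.1, -2.2, 0]
    - [0.1, -2.2, 0]
  twist: [0, 0, 0, 0, 0, 0, 0, 0]

```text
clock: 10.4
tcp_pos: [0.6185, -0.1471, 0.3153]
orientation: [0.0, -0.049, 0.999, 0.0]
wrist_force: [-0.2, -0.4, -0.6]
finger_gap: 0.0855
grip_force: 0.0
```

```bash
cat > d.py <<'E'
from h import *
s=env.get_state();print(s["tcp_pos"],s["joint_pos"].round(3),s["clock"])
c=cam("wrist");save(c,"w4.png");X=c["X"];z=X[...,2];x,y=X[...,0],X[...,1]
m=(z>.243)&(z<.257)&(abs(x-.62)<.04)&(abs(y+.147)<.04);p=X[m]
print("knob",len(p),np.median(p,0) if len(p) else 0,cv2.minAreaRect((p[:,:2]*1000).astype(np.float32)) if len(p) else 0)
m=(z>.196)&(z<.203)&(y>-.22)&(y<.06)&(x>.6)&(x<.7);p=X[m]
# gate top: line fit of the far edge and near edge in y bins
for y0 in np.arange(-.22,.06,.04):
    q=p[(p[:,1]>y0)&(p[:,1]<y0+.02)]
    if len(q): print(round(y0+.01,2),len(q),np.percentile(q[:,0],[2,50,98]).round(4))
m=(z>.203)&(z<.235)&(x>.57)&(x<.66)&(y>-.3)&(y<.05)&(np.hypot(x-.619,y+.147)>.016);p=X[m];
for i in np.linspace(0,len(p)-1,min(len(p),14)).astype(int): print(p[i].round(3))
E
python3 d.py
```

```text
[ 0.61847228 -0.14705215  0.31532894] [-0.36   0.44   0.436  1.566  0.    -0.458] 10.4
knob 482 [ 0.61885493 -0.14676093  0.2494116 ] ((619.7951049804688, -146.6062469482422), (17.02100372314453, 17.29376983642578), 20.267976760864258)
-0.21 536 [0.6498 0.6605 0.672 ]
-0.17 547 [0.6453 0.656  0.6681]
-0.13 513 [0.6409 0.6523 0.6631]
-0.09 542 [0.6366 0.6477 0.6594]
-0.05 579 [0.6176 0.6419 0.6543]
-0.01 540 [0.6281 0.6388 0.6505]
0.03 532 [0.6235 0.634  0.6455]
[ 0.617 -0.253  0.203]
[ 0.619 -0.27   0.204]
[ 0.617 -0.249  0.204]
[ 0.62  -0.272  0.205]
[ 0.618 -0.251  0.205]
[ 0.621 -0.275  0.205]
[ 0.619 -0.254  0.205]
[ 0.623 -0.279  0.205]
[ 0.621 -0.257  0.205]
[ 0.624 -0.282  0.205]
[ 0.622 -0.262  0.205]
[ 0.625 -0.286  0.204]
[ 0.623 -0.264  0.204]
[ 0.626 -0.287  0.206]
```

View pics/w4.png

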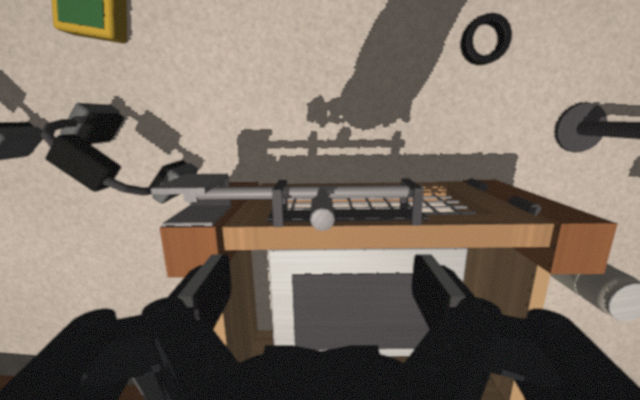

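The wrist view shows the knob's top at (321,217), between the fingers. The guide tops, at (280,185) and (412,185), come up to only about 0.20, so they are below the fingertips. The gate's yaw is 6.3°. Descending and gripping the knob.

Emit:
jog_arm:
  gripper: [1, 1, 1, 1, 0.3, 0.0, 0.0, 0.0]
  offset:
    - [0.1, 0.1, -3]
    - [0.1, 0.1, -7]
    - [0.1, 0.1, -9.5]
    - [0.1, 0.1, -10.3]
    - [0.1, 0.1, -10.3]
    - [0.1, 0.1, -10.3]
    - [0.1, 0.1, -10.3]
    - [0.1, 0.1, -10.3]
  twist: [0.7, 0.7, 0.7, 0.7, 0.7, 0.7, 0.7, 0.7]
  squeeze: 70

```text
clock: 11.45
tcp_pos: [0.62, -0.1463, 0.2134]
orientation: [0.001, -0.055, 0.998, -0.0]
wrist_force: [0.1, -0.1, 2.0]
finger_gap: 0.0164
grip_force: 68.1
```

Emit:
jog_arm:
  gripper: [0, 0, 0, 0, 0, 0, 0, 0]
  offset:
    - [0, 0, 0.5]
    - [0, 0, 1]
    - [0, 0, 1.5]
    - [0, 0, 2]
    - [0, 0, 2]
    - [0, 0, 2]
    - [0, 0, 2]
    - [0, 0, 2]
  twist: [0, 0, 0, 0, 0, 0, 0, 0]

```text
clock: 12.45
tcp_pos: [0.6196, -0.1462, 0.2322]
orientation: [0.0, -0.055, 0.998, -0.0]
wrist_force: [3.0, -1.2, -3.3]
finger_gap: 0.0165
grip_force: 68.3
```

Emit:
jog_arm:
  gripper: [0, 0, 0, 0, 0, 0, 0, 0]
  offset:
    - [-0.1, 0.9, 0]
    - [-0.2, 1.8, 0]
    - [-0.3, 2.7, 0]
    - [-0.4, 3.6, 0]
    - [-0.5, 4.5, 0]
    - [-0.57, 5.1, 0]
    - [-0.57, 5.2, 0]
    - [-0.57, 5.2, 0]
  twist: [0, 0, 0, 0, 0, 0, 0, 0]

```text
clock: 13.45
tcp_pos: [0.6138, -0.0935, 0.2324]
orientation: [0.0, -0.056, 0.998, 0.001]
wrist_force: [3.5, 1.6, -2.6]
finger_gap: 0.0158
grip_force: 68.4
```

Run:
```python
from h import *
s=env.get_state();print(s["tcp_pos"],s["wrist_force"],s["finger_gap"],s["grip_force"],s["clock"])
k=s["tcp_pos"][:2];psi=np.radians(6.3)
hinge=np.array([.6195,-.1466])+.034*np.array([np.cos(psi),np.sin(psi)])+.207*np.array([-np.sin(psi),np.cos(psi)])
print("hinge",hinge)
for th in np.linspace(0,.34,9):
    R=np.array([[np.cos(th),np.sin(th)],[-np.sin(th),np.cos(th)]])
    print(round(np.degrees(th),2),((hinge+R@(k-hinge)-k)*100).round(2))
```

```text
[ 0.61383346 -0.09353833  0.23237191] [ 3.48242899  1.56865712 -2.63658332] 0.015848417837278646 68.42938542366028 13.45
hinge [0.63057967 0.06288088]
0.0 [0. 0.]
2.44 [-0.66  0.09]
4.87 [-1.32  0.2 ]
7.31 [-1.98  0.34]
9.74 [-2.62  0.51]
12.18 [-3.26  0.71]
14.61 [-3.89  0.93]
17.05 [-4.51  1.18]
19.48 [-5.12  1.45]
```

Emit:
jog_arm:
  gripper: [0, 0, 0, 0, 0, 0, 0, 0]
  offset:
    - [-0.3, 0.05, 0]
    - [-0.65, 0.1, 0]
    - [-1.0, 0.15, 0]
    - [-1.3, 0.2, 0]
    - [-1.65, 0.3, 0]
    - [-2.0, 0.35, 0]
    - [-2.3, 0.4, 0]
    - [-2.6, 0.5, 0]
  twist: [-1.2, -2.4, -3.6, -4.9, -6.1, -7.3, -8.5, -9.7]

```text
clock: 14.45
tcp_pos: [0.5878, -0.0891, 0.2324]
orientation: [0.0, 0.03, 1.0, 0.0]
wrist_force: [4.6, 1.0, -2.8]
finger_gap: 0.0163
grip_force: 68.4
```

```bash
cat > e.py <<'E'
from h import *
import sys
s=env.get_state();print(s["tcp_pos"],s["wrist_force"],s["finger_gap"],s["grip_force"],s["clock"])
ims=[]
for n in("top","scene"):
    c=cam(n);ims.append(c["image"]);X=c["X"];z=X[...,2];x,y=X[...,0],X[...,1]
    p=X[(z>.19)&(z<.203)&(y>-.23)&(y<.055)&(x>.48)&(x<.7)]
    if len(p)>50:
        r=cv2.fitLine((p[:,:2]*1000).astype(np.float32),cv2.DIST_HUBER,0,.01,.01).ravel();print(n,len(p),"yaw",np.degrees(np.arctan2(-r[0]/r[1],1)).round(2))
a=cv2.resize(ims[0][110:230,220:380],(400,300));b=cv2.resize(ims[1][170:290,250:410],(400,300))
cv2.imwrite("pics/"+sys.argv[1],np.hstack([a,b])[:,:,::-1])
E
python3 e.py e1.png
```

```text
[ 0.58775199 -0.08911302  0.23239971] [ 4.6255437   1.03086799 -2.80313937] 0.01627579791907519 68.39328646659851 14.45
top 278 yaw 14.85
scene 1104 yaw -3.89
```

View pics/e1.png

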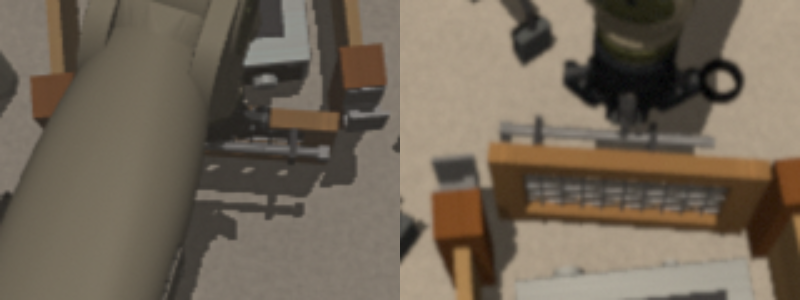

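The gate is swinging: the scene crop shows it clear of the keeper, with the bolt end at about (505,160), at roughly 10°. Pulling the rest of the way.

Emit:
jog_arm:
  gripper: [0, 0, 0, 0, 0, 0, 0, 0]
  offset:
    - [-0.35, 0.1, 0]
    - [-0.75, 0.25, 0]
    - [-1.1, 0.35, 0]
    - [-1.45, 0.5, 0]
    - [-1.85, 0.65, 0]
    - [-2.2, 0.8, 0]
    - [-2.5, 0.95, 0]
    - [-2.5, 0.95, 0]
  twist: [-1.4, -2.8, -4.2, -5.6, -7, -8.4, -9.7, -9.7]

```text
clock: 15.55
tcp_pos: [0.5628, -0.0799, 0.2325]
orientation: [0.0, 0.114, 0.994, -0.0]
wrist_force: [3.9, -0.5, -3.1]
finger_gap: 0.0162
grip_force: 68.4
```

Emit:
jog_arm:
  gripper: [0, 0, 0, 0, 0, 0, 0, 0]
  offset:
    - [0, 0, 0]
    - [0, 0, 0]
    - [0, 0, 0]
    - [0, 0, 0]
    - [0, 0, 0]
    - [0, 0, 0]
    - [0, 0, 0]
    - [0, 0, 0]
  twist: [0, 0, 0, 0, 0, 0, 0, 0]

```text
clock: 16.55
tcp_pos: [0.5628, -0.0799, 0.2323]
orientation: [0.0, 0.114, 0.994, -0.0]
wrist_force: [4.8, -3.1, -3.2]
finger_gap: 0.0164
grip_force: 68.5
```

```bash
python3 e.py e2.png; python3 -c "
import cv2
from h import *
c=cam('scene');X=c['X'];z=X[...,2];p=X[(abs(X[...,0]-.522)<.1)&(abs(X[...,1]-.335)<.05)&(z>.15)&(z<.18)];print('crown',len(p),np.median(p,0));save(c,'end.png')"
```

```text
[ 0.56280732 -0.07985757  0.23232016] [ 4.79587538 -3.06855271 -3.1657183 ] 0.016423381081157862 68.45537781715393 16.55
top 313 yaw -7.63
scene 1086 yaw -13.37
crown 324 [0.52863875 0.33163277 0.16398252]
```

View pics/end.png

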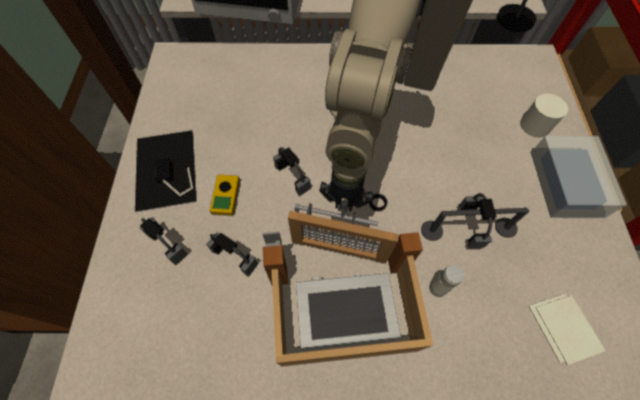

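The gate is open 0.34 rad with its bolt end at (292,215), held at the knob and at rest. The headset hangs on the rail at (485,215), and the can, meter and tape have not moved.

```bash
python3 -c "
from workcell import env
print(env.hand_in())"
```

```text
the job is handed in; nothing more can be done
None
```

The job is handed in: the headset hangs over the rail with one ear cup on each side, the bolt is drawn clear, and the gripper is holding the gate about 10 cm open (0.34 rad) at rest.

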